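Refit the run knob of a bench conveyor and hold it pressed

ROBOT

A 7-joint arm with a two-finger parallel gripper is mounted at the origin on the work surface. World frame = base frame: x ahead of the robot, y to its left, z up, the work surface at z = 0. Lengths are in m, angles in rad, forces in N, time in s.
With the tool pointing down it reaches from about 0.4 to 0.875 m from the base axis. Payload 6.5 kg.
Tool frame: the origin (TCP) lies midway between the tips of the shut fingers; the grasp point (between the pads) lies 19 mm behind it (grip_depth is the z of the grasp point in the tool frame, in m); z points along the fingers, y is the line along which they close (so a half turn about z gives the same grasp; the last joint's range is limited). The gripper opens to 85 mm and grips with 20 to 120 N. Pads are 22 mm wide; open, the fingers measure 114 mm over their backs; the gripper's body (76 mm by 85 mm) begins 54 mm behind the grasp point. The pads swing forward as they close: fully open they stand 13 mm farther back than shut.
Start: joints at [1.052, 0.536, -0.004, 1.538, 0.003, 1.067, -0.071], TCP at [0.284, -0.584, 0.231] pointing down, gripper open.
Joint ranges: [-2.7, 2.7], [-0.37, 2.16], [-1.27, 1.26], [0.24, 2.4], [-1.31, 4.45], [0.19, 1.91], [-2.76, 2.76]. Speed limits (rad/s): [2.39, 2.39, 3.14, 3.14, 3.14, 3.14, 3.14].

INTERFACE

Orientations are given as a rotation vector (axis times angle).
In Python, from workcell import state, snapshot, job_done, grip_depth gives the robot as it stands.
- The arm moves only by the tool drive_tool, never from a script. Its argument "motion" is a list of rows, each a list of 3 entries, a list of its own where there are three numbers: the finger opening in m, from 0 to 0.0854, then the shift along the world's x, y, z in m, then the turn, a rotation vector about the world's x, y, z in degrees. A call has 1 to 8 rows; each row shifts and turns the commanded pose from where the row before left it; what a row does not reach is not made up. A row lasts 1/12 s, in which the tool goes at most 41.7 mm and 7.16 degrees, less where a joint would pass 70% of its speed; a pose out of reach is approached as far as the arm can. A call with a gripper value outside its range is refused whole. The fingers move at their own pace and stop on an object; "force" is the grip in N (left out, the last holds). Time passes only in rows, so rows that do not move let the fingers close. It gives the time, the measured TCP pose, the force, the opening and the grip force at its end, in the units of the state.
- state(): the state, without advancing time (a new reading comes with each control period).
- snapshot(name): name is "scene" or "top" or "wrist"; returns a dict with "frame" (420x560x3 uint8, red, green, blue), "z_map" (420x560 float32, m along the optical axis (not along the pixel's ray), 0 where there is no reading), "camera_matrix" (3x3 intrinsics, pixels), "pose" (4x4, takes a point from camera to world coordinates); the wrist camera has in their place "tool_from_camera" (4x4, takes a point from camera to tool coordinates, whose origin is the TCP and whose axes are the flange's). Camera axes: x right, y up, looking along -z (the intrinsics and any distortion apply to the point x, -y, -z); pixel columns grow to the right and rows downward; lengths in m; the calibration is good to about 2 mm. A picture is of the moment at which its call begins: read the wrist's pose just before it.
- job_done(): hands the job in; it is judged then, once.
The state is a dict: "t": time; "joints": joint angles; "joint_velocities": joint speeds; "joint_efforts": joint torques, N m; "eef_pos": TCP position; "eef_rot": TCP orientation; "force": force on the tool from outside, world axes, zero at the start; "wrist_torque": the same for the moment, N m; "grip_width": opening from 0.0 (shut) to 1.0 (fully open); "gripper_force": force on a finger pad.
Only numpy, scipy, OpenCV 4.12 (cv2) and the standard library are available. Lean on these libraries where they do the work, as an engineer would, in place of code of your own. Each camera call takes 0.05 s, during which the arm holds its last target. There are 200 camera calls.

TASK

The black pointer knob has come off the conveyor's control box. Pick it up, turn it so that the flat in its bore matches the flat on the D-shaft, push it fully home on the shaft and keep pressing so that the sprung shaft stays pressed in: finish while still holding the knob down. Leave the other things on the bench where they are.

Things in the scene. Friction and masses are not known exactly. Their poses are not given: they have to be found in the camera images.
- knob: Loose black plastic knob, 42 to 84 g, standing on the bench on its round skirt (48 mm across, 20 mm high). On the skirt an upright grip bar 14 mm thick (along y), x from -22 to 20 mm, 26 mm high, with a pointed nose reaching x = +29 mm, white line on top; total height 46 mm. Origin: centre of the underside; z up, x along the bar to the nose. On the right of the box, turned up to 0.8 rad.
- knob_bore (a point): Mouth of the blind D-shaped bore, in the middle of the knob's underside (same point and axes as the knob). The bore goes up 18 mm along +z: round, 15.6 mm diameter, with one flat on the nose (+x) side, 4.8 mm from the axis.
- shaft_top (a point): Tip of the steel D-shaft that stands up from the middle of the control box: 14 mm diameter, 27 mm above the panel, last 5 mm tapered to about half width, one flat on the +x side, 4 mm from the axis. z up. The knob fits (0.8 mm play all round) with its x axis along this x axis. Fully home, the knob's origin is 18 mm below this point. 
- plunger (a joint): How far the sprung D-shaft is pressed down into the box: 0 free (out) to 0.005 m fully in (stop). The spring takes about 6 N to start moving and 10 N fully in, and pushes the shaft out again when let go.
- control_box: Fixed grey control box, 150 mm (x) by 200 mm (y) by 70 mm high, flat top panel, two white lamps (18 mm) at the far (+x) side of the panel. Origin: centre of its underside; the shaft's axis is at x = y = 0. It stands on the robot's left of the knob, turned up to +-0.35 rad.
- round_knob: Bystander: loose black round knob of another machine, 42 mm across the foot, 30 mm across the grip, 26 mm high, no pointer. Origin: centre of underside.
- tape_roll: Bystander: brown roll of tape lying flat, 100 mm outside, 76 mm inside diameter, 48 mm high. Origin: centre of underside.
- carton: Bystander: small brown carton, 70 by 110 by 50 mm. Origin: centre of underside.
- screwdriver: Bystander: screwdriver with a red handle lying on the bench, left of the control box, about 200 mm long.
- spindle (a joint): Turn of the D-shaft relative to the control box (rad, counter-clockwise from above positive; at 0 the shaft's flat faces the box's +x side, the side with the lamps); starts within +-0.35 and turns only stiffly (friction 0.08 N m, stops at +-0.8).
Things that resemble listed ones, but are neither listed nor needed, are in the scene too. Leave any red or turquoise look-alike of the knob alone.

How it is judged:
By the outcome, as a careful person would: the job done as asked, in the order asked, and still so for the second after the job is handed in, while the arm keeps its last pose, push and grip.
It also fails if it takes over 38 s, if anything falls off the work surface, if the arm or the gripper's body presses on something with over 40 N, if the wrist force passes 120 N, or if a joint passes its speed limit or range.

## Working session

There is one attempt and no reset: what is moved stays moved. The work goes in short steps, Python scripts to look and compute and a tool call to move; the robot and the scene stay as the last step left them, time stands still between calls to the robot, and variables do not carry over. Pictures are saved under pics/ and viewed, at most 10 in all, crops included, and the job is handed in when it is done.

Besides the shell and the picture viewer there is one more tool, called after "Request:" as name(argument=value, ...), one argument or row to a line, values as JSON. drive_tool: Moves the arm, as the interface text tells. Its arguments: {"type":"object","properties":{"motion":{"type":"array","items":{"type":"array"}},"force":{"type":"number"}},"required":["motion"]}

```bash
mkdir -p pics; ls; cat > h.py <<'E'
import numpy as np,cv2
from workcell import state,snapshot,job_done,grip_depth
from scipy.spatial.transform import Rotation as R
def campose(s,st=None):
    if 'pose' in s: return np.array(s['pose'])
    T=np.eye(4);T[:3,:3]=R.from_rotvec(st['eef_rot']).as_matrix();T[:3,3]=st['eef_pos']
    return T@np.array(s['tool_from_camera'])
def cast(s,uv,z,T):
    K=np.array(s['camera_matrix']);uv=np.atleast_2d(uv).astype(float)
    d=np.c_[(uv[:,0]-K[0,2])/K[0,0],-(uv[:,1]-K[1,2])/K[1,1],-np.ones(len(uv))]@T[:3,:3].T
    o=T[:3,3];return o+d*((z-o[2])/d[:,2])[:,None]
def proj(s,p,T):
    K=np.array(s['camera_matrix']);c=(np.atleast_2d(p)-T[:3,3])@T[:3,:3]
    return np.c_[K[0,2]+K[0,0]*c[:,0]/-c[:,2],K[1,2]-K[1,1]*c[:,1]/-c[:,2]]
def cloud(s,T):
    K=np.array(s['camera_matrix']);z=s['z_map'];v,u=np.mgrid[:z.shape[0],:z.shape[1]]
    c=np.stack([(u-K[0,2])/K[0,0]*z,-(v-K[1,2])/K[1,1]*z,-z],-1)
    return c@T[:3,:3].T+T[:3,3]
def save(n,im,k=1): cv2.imwrite('pics/'+n+'.png',cv2.resize(im[...,::-1],None,fx=k,fy=k,interpolation=cv2.INTER_CUBIC))
E
python3 - <<'E'
from h import *
st=state();print(st,grip_depth)
for n in('top','scene'):
    s=snapshot(n);save(n,s['frame'],1.4);print(n,s['camera_matrix'],s['pose'],[k for k in s]);np.savez(n,**s)
E
```

```text
pics
{'t': 0.0, 'joints': array([ 1.05178881,  0.53718299, -0.00444482,  1.53890586,  0.00260295,
        1.0673049 , -0.07121473]), 'joint_velocities': array([ 1.75470697e-03, -2.83068632e-04, -4.00091615e-05,  1.79082024e-04,
       -2.95874029e-03,  5.88215096e-04,  1.31784601e-03]), 'joint_efforts': array([ 2.52323689e-04, -5.83407032e+01,  1.04857698e+00, -2.59093845e+01,
        1.22472842e-02,  9.68774606e-03,  1.39220799e-05]), 'eef_pos': array([ 0.2840677 , -0.58391285,  0.23038938]), 'eef_rot': array([-3.05972475e+00, -7.04920376e-01,  8.31391553e-04]), 'force': array([0.02326902, 0.61251618, 0.0085899 ]), 'wrist_torque': array([ 0.03164492,  0.02539972, -0.0308186 ]), 'gripper_force': 0.0, 'grip_width': 0.9998902076386063} -0.0187
top [[504.27530245   0.         274.48705133]
 [  0.         504.27530245 205.96406459]
 [  0.           0.           1.        ]] [[ 9.66618937e-03  9.80144572e-01 -1.98048435e-01  3.17980150e-01]
 [-9.99947725e-01  1.01348829e-02  1.35303473e-03  4.15020608e-02]
 [ 3.33336735e-03  1.98025004e-01  9.80191301e-01  1.42546394e+00]
 [ 0.00000000e+00  0.00000000e+00  0.00000000e+00  1.00000000e+00]] ['frame', 'z_map', 'camera_matrix', 'pose']
scene [[496.82814573   0.         281.45786313]
 [  0.         496.82814573 216.62849059]
 [  0.           0.           1.        ]] [[ 0.7586409  -0.51957247  0.39307561  0.98191497]
 [ 0.65140163  0.59395623 -0.47211431 -0.46780137]
 [ 0.01182789  0.61421532  0.78904984  0.94242216]
 [ 0.          0.          0.          1.        ]] ['frame', 'z_map', 'camera_matrix', 'pose']
```

View pics/top.png

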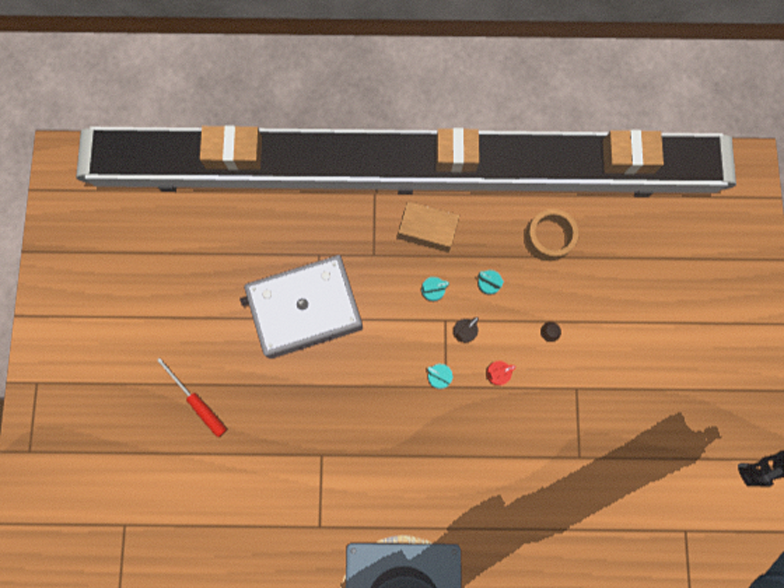

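View pics/scene.png

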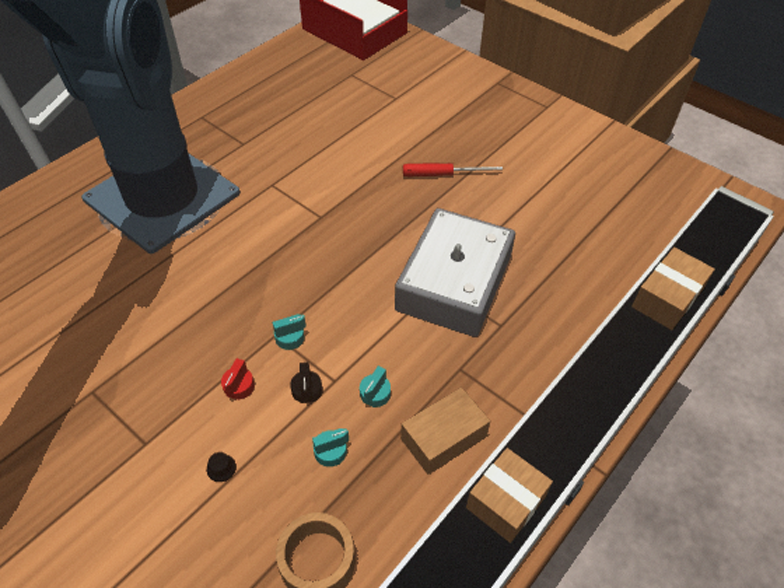

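The top picture (at 1.4x) shows these things that could be taken for the knob:
- black pointer knob at (466,330)
- round black knob, no pointer, at (551,331)
- turquoise look-alikes at (434,288), (490,281) and (440,376)
- red look-alike at (500,373)

I choose the black one with the pointer bar at (466,330). In the scene picture it is at (306,383). The control box is at (303,304) in the top picture. Next I'll check the choice in a close crop.

```bash
python3 - <<'E'
from h import *
s=dict(np.load('top.npz'));T=s['pose'];P=cloud(s,T)
save('crop',np.hstack([s['frame'][205:285,290:420],np.load('scene.npz')['frame'][230:310,160:290]]),3)
f=s['frame'].astype(int)
m=(f.max(2)<75)&(P[...,2]<.06)&(P[...,2]>.008);m[:, :280]=0;m[:200]=0;m[290:]=0;m[:,450:]=0
n,l,stt,c=cv2.connectedComponentsWithStats(m.astype(np.uint8))
for i in range(1,n):
    if stt[i,4]>30:
        q=P[l==i];print(c[i],stt[i,4],q.mean(0),q[:,2].max(),np.ptp(q,axis=0)[:2])
# top bar
k=(P[...,2]>.036)&(P[...,2]<.055);k[:, :280]=0;k[:210]=0;k[290:]=0;k[:,450:]=0
n,l,stt,c=cv2.connectedComponentsWithStats(k.astype(np.uint8))
for i in range(1,n):
    q=P[l==i][:,:2];
    if len(q)>20:
        w,V=np.linalg.eigh(np.cov(q.T));print('bar',c[i],len(q),q.mean(0),V[:,1],f[l==i].mean(0))
# box
b=(P[...,2]>.06)&(P[...,2]<.08);b[:170]=0;b[265:]=0;b[:,:160]=0;b[:,275:]=0
print('boxz',np.median(P[b][:,2]));r=cv2.minAreaRect((P[b][:,:2]*1000).astype(np.float32));print(r)
sh=(P[...,2]>.085)&(P[...,2]<.11);sh[:170]=0;sh[265:]=0;sh[:,:160]=0;sh[:,275:]=0;print('shaft',P[sh].mean(0),P[sh][:,2].max(),sh.sum())
E
```

```text
[393.         236.04477612] 67 [ 0.51912667 -0.29448083  0.01991671] 0.03123914100664371 [0.03406697 0.03372753]
[326.87878788 238.90909091] 33 [ 0.50878422 -0.10813786  0.02253643] 0.046186225562038 [0.02794651 0.02269824]
bar [333.67777778 233.43333333] 90 [ 0.5211707  -0.12473396] [-0.7338108  0.6793539] [94.54444444 83.13333333 77.74444444]
bar [358.35869565 264.54347826] 92 [ 0.43603753 -0.19082676] [-0.38779547  0.92174545] [223.17391304  90.65217391  82.4673913 ]
bar [314.03191489 266.72340426] 94 [ 0.42892669 -0.06980839] [0.44855019 0.89375764] [ 98.05319149 203.78723404 198.74468085]
boxz 0.07021870183750623
((560.6464233398438, 199.94808959960938), (151.21067810058594, 199.81288146972656), 18.378429412841797)
shaft [0.55917413 0.19842322 0.09524682] 0.10038469175392595 20
```

View pics/crop.png

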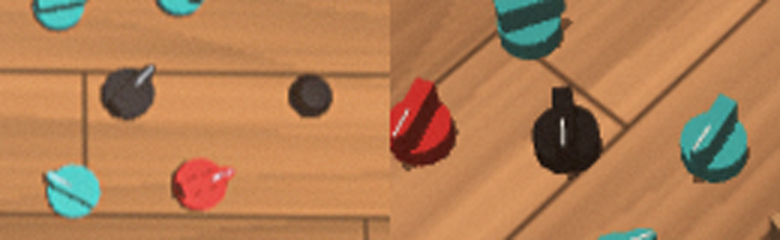

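The close crop confirms it: the black knob at left, crop (128,93), has a bar and a white line with its nose pointing up and to the right, so its yaw is about -0.75 rad. That leaves it at about (0.519,-0.123), top at 46 mm. The box is at (0.560,0.199), yaw 0.32, top at 70 mm. Next I move above the knob, turning the fingers across the bar.

Request:
drive_tool(
  motion=[
    [0.085,[0.015,0.029,0],[0,0,6.9]],
    [0.085,[0.015,0.029,0],[0,0,6.9]],
    [0.085,[0.015,0.029,0],[0,0,6.9]],
    [0.085,[0.015,0.029,0],[0,0,6.9]],
    [0.085,[0.015,0.029,0],[0,0,6.9]],
    [0.085,[0.015,0.029,0],[0,0,6.9]],
    [0.085,[0.015,0.029,0],[0,0,6.9]],
    [0.085,[0.015,0.029,0],[0,0,6.9]],
  ],
  force=80,
)

```text
t: 0.77
eef_pos: [0.4045, -0.3509, 0.2311]
eef_rot: [-2.38, -2.05, 0.0]
force: [0.8, 0.3, -0.8]
grip_width: 0.995
gripper_force: 0.0
```

Request:
drive_tool(
  motion=[
    [0.085,[0.015,0.029,0],[0,0,6.9]],
    [0.085,[0.015,0.029,0],[0,0,6.9]],
    [0.085,[0.015,0.029,0],[0,0,6.9]],
    [0.085,[0.015,0.029,0],[0,0,6.9]],
    [0.085,[0.015,0.029,0],[0,0,6.9]],
    [0.085,[0.015,0.029,0],[0,0,6.9]],
    [0.085,[0.015,0.029,0],[0,0,6.9]],
    [0.085,[0.01,0.025,0],[0,0,6.9]],
  ],
)

```text
t: 1.43
eef_pos: [0.5203, -0.1221, 0.2312]
eef_rot: [1.158, 2.92, 0.001]
force: [0.8, 0.0, 0.6]
grip_width: 0.996
gripper_force: 0.0
```

```bash
python3 - <<'E'
from h import *
st=state();s=snapshot('wrist');T=campose(s,st);print(st['t'],st['eef_pos'],st['joints'],s['tool_from_camera'],s['camera_matrix'])
M=R.from_rotvec(st['eef_rot']).as_matrix();print('tool axes',M)
save('w1',s['frame']);np.savez('w1',T=T,**s)
P=cloud(s,T);k=(P[...,2]>.036)&(P[...,2]<.055)&(np.hypot(P[...,0]-.52,P[...,1]+.124)<.04)
q=P[k][:,:2].astype(np.float32)
if len(q)>20:
    w,V=np.linalg.eigh(np.cov(q.T));print('bar',len(q),q.mean(0),V[:,1],np.median(P[k][:,2]),cv2.minAreaRect(q*1000))
    print(proj(s,[.52,-.124,.046],T))
E
```

```text
1.4333 [ 0.52025667 -0.12208523  0.23124463] [ 0.60344285  0.39977065 -0.57749499  1.81940859  0.25499977  0.99664492
  0.73836427] [[-5.39550571e-04  9.49876188e-01  3.12625873e-01  8.02911063e-02]
 [ 9.99999648e-01  7.13585891e-04 -4.42279019e-04 -8.32803859e-04]
 [-6.43195720e-04  3.12625524e-01 -9.49876238e-01 -1.42589522e-01]
 [ 0.00000000e+00  0.00000000e+00  0.00000000e+00  1.00000000e+00]] [[353.60880753   0.         277.76539689]
 [  0.         353.60880753 202.82970515]
 [  0.           0.           1.        ]]
tool axes [[-7.28452319e-01  6.85096371e-01  4.25747638e-04]
 [ 6.85096487e-01  7.28452026e-01  6.70459279e-04]
 [ 1.49192489e-04  7.80075828e-04 -9.99999685e-01]]
bar 727 [ 0.519466   -0.12391131] [-0.73638652  0.67656108] 0.045870231291790575 ((521.3313598632812, -126.0369873046875), (13.346233367919922, 50.74067306518555), 46.81296920776367)
[[276.66394964 176.45356815]]
```

View pics/w1.png

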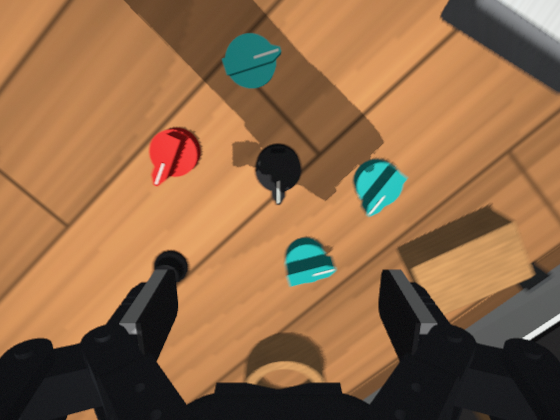

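The wrist view has the black knob at (278,170), nose down in the image, fingers across the bar. The bar measures 50.7 x 13.3 mm at z = 46 mm, as it should, and its centre is (0.5188,-0.1236). The neighbours are clear. I go down and grasp.

Request:
drive_tool(
  motion=[
    [0.05,[-0.0015,-0.0015,-0.035],[0,0,0]],
    [0.05,[0,0,-0.035],[0,0,0]],
    [0.05,[0,0,-0.035],[0,0,0]],
    [0.05,[0,0,-0.035],[0,0,0]],
    [0.05,[0,0,-0.035],[0,0,0]],
    [0.05,[0,0,-0.022],[0,0,0]],
    [0.05,[0,0,-0.01],[0,0,0]],
    [0.05,[0,0,0],[0,0,0]],
  ],
)

```text
t: 2.15
eef_pos: [0.516, -0.1258, 0.0222]
eef_rot: [-1.167, -2.912, 0.001]
force: [-0.6, -0.2, 0.9]
grip_width: 0.585
gripper_force: 0.0
```

Request:
drive_tool(
  motion=[
    [0.0,[0,0,0],[0,0,0]],
    [0.0,[0,0,0],[0,0,0]],
    [0.0,[0,0,0],[0,0,0]],
    [0.0,[0,0,0],[0,0,0]],
    [0.0,[0,0,0],[0,0,0]],
    [0.0,[0,0,0],[0,0,0]],
  ],
  force=80,
)

```text
t: 2.65
eef_pos: [0.5194, -0.1263, 0.0262]
eef_rot: [1.167, 2.913, 0.001]
force: [-0.2, 0.1, 7.4]
grip_width: 0.14
gripper_force: 79.2
```

The bar is gripped at about 12 to 14 mm. I lift it and move beside the shaft for a close look, turning about 61°.

Request:
drive_tool(
  motion=[
    [0.0,[0,0,0.02],[0,0,0]],
    [0.0,[0,0,0.035],[0,0,0]],
    [0.0,[0,0,0.035],[0,0,0]],
    [0.0,[0.01,0.03,0.025],[0,0,5]],
    [0.0,[0.01,0.035,0],[0,0,6]],
    [0.0,[0.01,0.035,0],[0,0,6]],
    [0.0,[0.01,0.035,0],[0,0,6]],
    [0.0,[0.01,0.035,0],[0,0,6]],
  ],
)

```text
t: 3.32
eef_pos: [0.5685, 0.0452, 0.1406]
eef_rot: [0.394, 3.115, -0.001]
force: [0.2, -0.7, -1.8]
grip_width: 0.143
gripper_force: 78.3
```

Request:
drive_tool(
  motion=[
    [0.0,[0.01,0.035,0],[0,0,6]],
    [0.0,[0.01,0.035,0],[0,0,6]],
    [0.0,[0.01,0.035,0],[0,0,6]],
    [0.0,[0.01,0.035,0],[0,0,6]],
    [0.0,[0.01,0.034,0],[0,0,6]],
    [0.0,[0.008,0,0],[0,0,2]],
    [0.0,[0,0,0],[0,0,0]],
    [0.0,[0,0,0],[0,0,0]],
  ],
)

```text
t: 3.98
eef_pos: [0.626, 0.2176, 0.1396]
eef_rot: [-0.472, 3.106, -0.001]
force: [0.1, -0.1, -0.3]
grip_width: 0.141
gripper_force: 78.3
```

```bash
python3 - <<'E'
from h import *
st=state();s=snapshot('wrist');T=campose(s,st);print(st['t'],st['eef_pos'],st['joints'],st['grip_width'],st['force'])
M=R.from_rotvec(st['eef_rot']).as_matrix();print('tool yaw x',np.degrees(np.arctan2(M[1,0],M[0,0])),M[:,2])
np.savez('w2',T=T,**s)
P=cloud(s,T);d=np.hypot(P[...,0]-.5605,P[...,1]-.199)
k=(P[...,2]>.078)&(P[...,2]<.105)&(d<.02);print(k.sum(),P[k].mean(0),P[k][:,2].max())
u,v=proj(s,[.5605,.199,.097],T)[0].astype(int);print(u,v)
f=s['frame'];a=f[max(v-45,0):v+45,u-60:u+60]
save('w2c',a,4.5);save('w2',f)
E
```

```text
3.9833 [0.62603843 0.217643   0.13958962] [ 0.07495564  0.78492018 -0.74870286  1.53813739  0.58718945  1.05378857
  1.04789417] 0.14074941150311496 [ 0.05023488 -0.08617597 -0.31170711]
tool yaw x -162.7303433412266 [ 3.54152648e-04 -4.87128933e-04 -9.99999819e-01]
507 [0.55826429 0.2000991  0.09482431] 0.09862533121368725
281 112
```

View pics/w2.png

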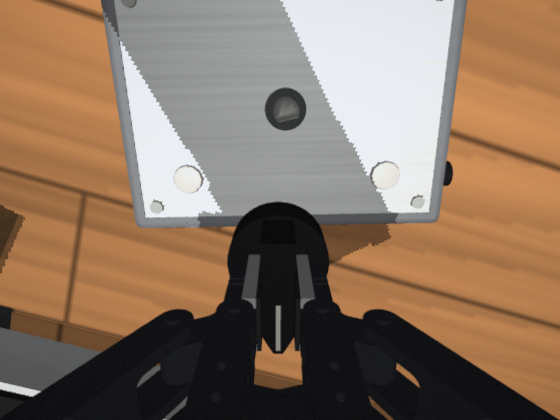

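View pics/w2c.png

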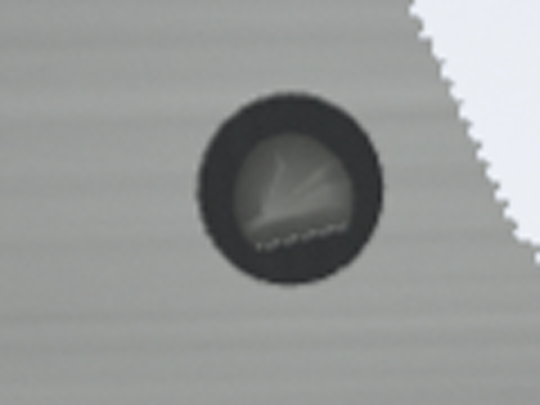

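The wrist view has the shaft in its collar at (286,109), with the flat's edge at the bottom, turned by about -13° in the image. So the flat faces the lamp side and slightly to the right. The held knob is at (278,245), nose straight down. I measure both in this same picture, so that the calibration error cancels.

```bash
python3 - <<'E'
from h import *
s=dict(np.load('w2.npz'));T=s['T'];f=s['frame'];g=f.max(2).astype(int);st=state();p=st['eef_pos'];M=R.from_rotvec(st['eef_rot']).as_matrix()
def circ(q):
    A=np.c_[2*q,np.ones(len(q))];x=np.linalg.lstsq(A,(q**2).sum(1),rcond=None)[0];r=np.sqrt(x[2]+x[0]**2+x[1]**2)
    return x[:2],r,np.std(np.hypot(*(q-x[:2]).T)-r)
tool=lambda w:((w-p)@M)[:, :2]*1000
# held skirt arc
ed=[]
for u in range(236,322,2):
    v=195+np.argmax(g[195:260,u]<50); ed.append((u,v))
ed=np.array(ed)
for z in (p[2]-.026,p[2]-.006):
    q=tool(cast(s,ed,z,T));print('skirt',circ(q))
# collar
win=np.zeros_like(g,bool);win[80:140,255:320]=1
m=((g<75)&win).astype(np.uint8);c=max(cv2.findContours(m,cv2.RETR_EXTERNAL,cv2.CHAIN_APPROX_NONE)[0],key=len)[:,0]
print('collar',circ(cast(s,c,.07,T)[:,:2]*1000),circ(tool(cast(s,c,.07,T))))
# shaft blob inside collar
i=((g>=62)&win).astype(np.uint8);n,l,ss,cc=cv2.connectedComponentsWithStats(i)
j=[k for k in range(1,n) if np.hypot(*(cc[k]-[285,109]))<10 and ss[k,4]<1200];print(ss[j],cc[j])
b=(l==max(j,key=lambda k:ss[k,4])).astype(np.uint8)
c=max(cv2.findContours(b,cv2.RETR_EXTERNAL,cv2.CHAIN_APPROX_NONE)[0],key=len)[:,0]
q=tool(cast(s,c,.092,T));print('shaft arc (upper)',circ(q[c[:,1]<112]))
low=[(u,np.nonzero(b[:,u])[0].max()) for u in range(c[:,0].min(),c[:,0].max()+1)];print(low)
a=np.array([x for x in low if 279<=x[0]<=297]);w=tool(cast(s,a,.092,T));k=np.polyfit(w[:,1],w[:,0],1);print('flat slope deg',np.degrees(np.arctan(k[0])))
P=cloud(s,T);k=(P[...,2]>.095)&win;print('top pts',k.sum(),tool(P[k]).mean(0),P[k].mean(0))
d=win&(P[...,2]>.071);print('depth hist',np.histogram(P[win][:,2],bins=np.arange(.066,.102,.003)))
# white line of knob
wl=np.zeros_like(g,bool);wl[302:352,268:290]=1;vv,uu=np.nonzero(wl&(g>110));q=tool(cast(s,np.c_[uu,vv],p[2]+.02,T));print('line',len(q),q.mean(0),np.polyfit(q[:,0],q[:,1],1),np.ptp(q,axis=0))
E
```

```text
skirt (array([1.20980024, 0.44744203]), np.float64(23.92952468766084), np.float64(0.16199823468459226))
skirt (array([10.62892185,  0.42160951]), np.float64(21.092244735049906), np.float64(0.14279040044516728))
collar (array([559.57569059, 201.12761402]), np.float64(11.454314001670111), np.float64(0.16442786306923585)) (array([67.949248  ,  4.73668223]), np.float64(11.454310516598511), np.float64(0.16442748210148853))
[[273  97  27  26 546]] [[285.48351648 109.5018315 ]]
shaft arc (upper) (array([68.76488626,  4.49884895]), np.float64(6.636847322353679), np.float64(0.19651070237230114))
[(273, np.int64(114)), (274, np.int64(117)), (275, np.int64(119)), (276, np.int64(120)), (277, np.int64(121)), (278, np.int64(122)), (279, np.int64(122)), (280, np.int64(122)), (281, np.int64(122)), (282, np.int64(121)), (283, np.int64(121)), (284, np.int64(121)), (285, np.int64(121)), (286, np.int64(120)), (287, np.int64(120)), (288, np.int64(120)), (289, np.int64(120)), (290, np.int64(119)), (291, np.int64(119)), (292, np.int64(119)), (293, np.int64(119)), (294, np.int64(118)), (295, np.int64(118)), (296, np.int64(118)), (297, np.int64(118)), (298, np.int64(117)), (299, np.int64(113))]
flat slope deg 13.550207953559948
top pts 281 [70.20675472  3.98229786] [0.55763799 0.19977925 0.10718762]
depth hist (array([   6, 3085,  284,    2,    2,    4,    4,    4,   79,  212,  202]), array([0.066, 0.069, 0.072, 0.075, 0.078, 0.081, 0.084, 0.087, 0.09 ,
       0.093, 0.096, 0.099]))
line 215 [-16.1542416    0.50901066] [-0.04291405 -0.18423333] [22.23178808  8.90279651]
```

The skirt fits a circle of r = 23.9 mm, 26 mm below the TCP, with its centre at tool (1.2, 0.45) mm. The shaft is at tool (68.3, 4.6) mm, which is world (0.5595,0.2018). The flat faces 30.8°, so the knob needs +13.5°. I move over the shaft.

Request:
drive_tool(
  motion=[
    [0.0,[-0.022,-0.005,0],[0,0,4.5]],
    [0.0,[-0.022,-0.005,0],[0,0,4.5]],
    [0.0,[-0.0213,-0.0056,0],[0,0,4.5]],
    [0.0,[0,0,0],[0,0,0]],
    [0.0,[0,0,0],[0,0,0]],
    [0.0,[0,0,0],[0,0,0]],
  ],
)

```text
t: 4.53
eef_pos: [0.5614, 0.2012, 0.1398]
eef_rot: [-0.83, 3.029, -0.001]
force: [0.4, -1.2, 0.1]
grip_width: 0.145
gripper_force: 78.3
```

```bash
python3 - <<'E'
from h import *
st=state();p=st['eef_pos'];M=R.from_rotvec(st['eef_rot']).as_matrix()
k=p+M@[.0012,.00045,.026]
print(p,st['force'],'knob',k,'err mm',(np.array([.5595,.2018])-k[:2])*1000,'nose deg',np.degrees(np.arctan2(-M[1,0],-M[0,0])))
E
```

```text
[0.56142539 0.20124676 0.13978425] [ 0.40717304 -1.15944169  0.06869711] knob [0.56019912 0.20100742 0.11378268] err mm [-0.6991177   0.79258059] nose deg 30.65954629843046
```

Now I correct by (-0.7, +0.8) mm and go down onto the taper.

Request:
drive_tool(
  motion=[
    [0.0,[-0.0007,0.0008,-0.006],[0,0,0]],
    [0.0,[0,0,-0.006],[0,0,0]],
    [0.0,[0,0,-0.004],[0,0,0]],
    [0.0,[0,0,-0.003],[0,0,0]],
    [0.0,[0,0,-0.003],[0,0,0]],
    [0.0,[0,0,0],[0,0,0]],
  ],
)

```text
t: 5.03
eef_pos: [0.5602, 0.2028, 0.1165]
eef_rot: [0.835, -3.028, 0.001]
force: [1.8, -0.9, -2.4]
grip_width: 0.142
gripper_force: 78.3
```

The bore is about 6 mm past the tip with almost no force. I go on down.

Request:
drive_tool(
  motion=[
    [0.0,[0,0,-0.003],[0,0,0]],
    [0.0,[0,0,-0.003],[0,0,0]],
    [0.0,[0,0,-0.002],[0,0,0]],
    [0.0,[0,0,-0.002],[0,0,0]],
    [0.0,[0,0,0],[0,0,0]],
  ],
)

```text
t: 5.45
eef_pos: [0.5603, 0.2029, 0.1071]
eef_rot: [-0.835, 3.028, -0.001]
force: [3.8, -1.4, -1.9]
grip_width: 0.147
gripper_force: 78.4
```

Request:
drive_tool(
  motion=[
    [0.0,[0.0004,-0.0002,-0.002],[0,0,0]],
    [0.0,[0,0,-0.0015],[0,0,0]],
    [0.0,[0,0,-0.0015],[0,0,0]],
    [0.0,[0,0,-0.001],[0,0,0]],
    [0.0,[0,0,0],[0,0,0]],
    [0.0,[0,0,0],[0,0,0]],
  ],
)

```text
t: 5.95
eef_pos: [0.5606, 0.203, 0.1019]
eef_rot: [-0.835, 3.028, -0.001]
force: [0.8, -3.3, 7.4]
grip_width: 0.147
gripper_force: 79.4
```

It touches the spring at about 7 N. I press to the stop.

Request:
drive_tool(
  motion=[
    [0.0,[0,0,-0.0015],[0,0,0]],
    [0.0,[0,0,-0.0015],[0,0,0]],
    [0.0,[0,0,0],[0,0,0]],
    [0.0,[0,0,0],[0,0,0]],
  ],
)

```text
t: 6.28
eef_pos: [0.5607, 0.2031, 0.0998]
eef_rot: [-0.835, 3.028, -0.001]
force: [-1.2, -4.5, 13.9]
grip_width: 0.141
gripper_force: 80.6
```

Request:
drive_tool(
  motion=[
    [0.0,[0,0,-0.001],[0,0,0]],
    [0.0,[0,0,-0.001],[0,0,0]],
    [0.0,[0,0,0],[0,0,0]],
    [0.0,[0,0,0],[0,0,0]],
  ],
)

```text
t: 6.62
eef_pos: [0.5609, 0.2033, 0.0994]
eef_rot: [-0.835, 3.027, -0.003]
force: [-5.2, -7.5, 27.2]
grip_width: 0.144
gripper_force: 82.6
```

The force jumped to 27 N over the last 0.4 mm: the stop is reached at the expected height (underside 73.4 mm, 74 expected). I ease the side load and check with a picture.

Request:
drive_tool(
  motion=[
    [0.0,[-0.0003,-0.0004,0.0003],[0,0,0]],
    [0.0,[0,0,0],[0,0,0]],
    [0.0,[0,0,0],[0,0,0]],
    [0.0,[0,0,0],[0,0,0]],
    [0.0,[0,0,0],[0,0,0]],
  ],
)

```text
t: 7.03
eef_pos: [0.5608, 0.2032, 0.0995]
eef_rot: [-0.835, 3.026, -0.002]
force: [-3.4, -5.2, 25.1]
grip_width: 0.144
gripper_force: 81.8
```

```bash
python3 - <<'E'
from h import *
st=state();p=st['eef_pos'];print(st['t'],p,st['force'],st['wrist_torque'],st['gripper_force'])
a=snapshot('wrist');b=snapshot('scene');save('fin',np.hstack([cv2.resize(a['frame'][180:380,170:390],(400,364)),cv2.resize(b['frame'][90:270,240:440],(400,364))]))
T=campose(a,st);P=cloud(a,T);g=a['frame'].max(2).astype(int)
ed=np.array([(u,180+np.argmax(g[180:260,u]<50)) for u in range(238,320,2)])
M=R.from_rotvec(st['eef_rot']).as_matrix();print(ed[::8])
q=((cast(a,ed,p[2]-.026,T)-p)@M)[:,:2]*1000
A=np.c_[2*q,np.ones(len(q))];x=np.linalg.lstsq(A,(q**2).sum(1),rcond=None)[0];print(x[:2],np.sqrt(x[2]+x[0]**2+x[1]**2))
E
```

```text
7.0333 [0.56080012 0.20319441 0.09952321] [-3.37437606 -5.22739053 25.14590515] [-1.36516918  0.91326744 -0.03306247] 81.75641298294067
[[238 224]
 [254 209]
 [270 203]
 [286 203]
 [302 209]
 [318 224]]
[ 1.91798828 -0.1951756 ] 23.75092061853273
```

View pics/fin.png

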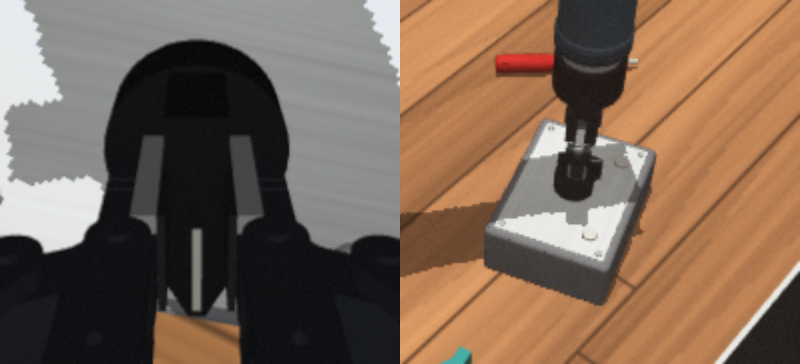

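The final picture shows the knob seated on the shaft, nose towards the lamps, still gripped. It hasn't moved in the hand, and it is held at 25 N against the stop. I hand the job in.

```bash
python3 -c "
from workcell import job_done
print(job_done())"
```

```text
the job is handed in; nothing more can be done
None
```

The black knob is pushed fully home on the D-shaft with its flat matched, and the arm is still holding it down at about 25 N with the shaft pressed to its stop; the job was handed in at about 7 s.

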